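# Latch the drinks chest and hang its padlock

## Robot

A 7-joint arm with a two-finger parallel gripper is mounted at the origin on the work surface. World frame = base frame: x ahead of the robot, y to its left, z up, the work surface at z = 0. Lengths are in m, angles in rad, forces in N, time in s.
With the tool pointing down it reaches from about 0.375 to 0.925 m from the base axis. Payload 3.1 kg.
Tool frame: the origin (TCP) lies at the very end of the fingers, on their centre line; the grasp point (between the pads) lies 19 mm behind it; y points along the fingers, z is the direction in which the jaws open and shut, and the axes are right-handed (so a half turn about y gives the same grasp; the last joint's range is limited). The gripper opens to 85 mm and grips with 20 to 120 N. Pads are 22 mm wide; open, the fingers measure 114 mm over their backs; the gripper's body (76 mm by 85 mm) begins 54 mm behind the grasp point. The pads swing forward as they close: fully open they stand 13 mm farther back than shut.
Start: joints at [-1.364, 0.383, 0.044, 1.598, -0.018, 1.161, -0.05], TCP at [0.195, 0.62, 0.231] pointing down, gripper open.
Joint ranges: [-2.61, 2.61], [-0.41, 2.15], [-1.48, 1.57], [0, 2.5], [-1.57, 4.71], [0.05, 1.97], [-2.85, 2.85]. Speed limits (rad/s): [2.79, 2.79, 3.14, 3.14, 3.14, 3.14, 3.14].

## Interface

Orientations are given as [roll, pitch, yaw] about the fixed x, y, z axes, in that order (R = Rz(yaw) Ry(pitch) Rx(roll)).
In Python, from bench import robot, eyes, models gives the robot as it stands. The module is installed in compiled form; this text tells all that it offers.
- The arm moves only by the tool step_arm, never from a script. Its argument "increments" is a list of rows, each a list of 3 entries, a list of its own where there are three numbers: the turn, a rotation vector about the tool's x, y, z in degrees, then the shift along the tool's x, y, z in mm, then the opening, from 0 (shut) to 1 (fully open). A call has 1 to 10 rows; each row shifts and turns the commanded pose from where the row before left it, along the tool's axes as they then stand; what a row does not reach is not made up. A row lasts 1/12 s, in which the tool goes at most 41.7 mm and 7.16 degrees, less where a joint would pass 70% of its speed; a pose out of reach is approached as far as the arm can. A call with a gripper value outside its range is refused whole. The fingers move at their own pace and stop on an object; "squeeze" is the grip in N (left out, the last holds). Time passes only in rows, so rows that do not move let the fingers close. It gives the time, the measured TCP pose, the force and the opening at its end, in the units of the state.
- robot.get_obs(): the state, without advancing time (a new reading comes with each control period).
- eyes.get_image(name): name is "scene" or "top" or "wrist"; returns a dict with "frame" (480x640x3 uint8, blue, green, red), "camera_matrix" (3x3 intrinsics, pixels), "R" (3x3) and "t" (3): a world point X has camera coordinates R X + t; the wrist camera has in their place "hand_eye" (4x4, takes a point from camera to tool coordinates, whose origin is the TCP and whose axes are the tool frame's). Camera axes: x right, y down, z forward; pixel columns grow to the right and rows downward; lengths in m; the calibration is good to about 2 mm. A picture is of the moment at which its call begins: read the wrist's pose just before it. There is no depth.
- robot.finish_job(): hands the job in, once; it reports no verdict.
Trained networks look in a picture, given as the dict that the camera call returned (one of the last four; its "shot" number tells which), for a name from the list of things; names that differ only in an ending like _2 or _b are one class to them, and where a whole thing is asked for, a point or a joint stands for the part that bears it (a point fixed in the world has none). Each returns a list of dicts, best first, with "score" (0 to 1); they miss things now and then, are a little off and sometimes report something else, mostly with a low value. They report only what shows in the picture. A call takes as long as a camera call.
- models.cut_out(query, picture): "pixels" (480x640 bool, what is visible of it) and "centre" ([column, row] in pixels, amid what is visible of it).
- models.place_of(query, picture): "centre" ([column, row] in pixels: a listed point, or the origin of a listed thing).
The state is a dict: "time": time; "joints": joint angles; "qd": joint speeds; "joint_efforts": joint torques, N m; "position": TCP position; "ee_rot": TCP orientation; "ft_force": force on the tool from outside, world axes, zero at the start; "torque": the same for the moment, N m; "opening": finger opening in m.
Only numpy, scipy, OpenCV 4.12 (cv2) and the standard library are available. Lean on these libraries where they do the work, as an engineer would, in place of code of your own. Each camera call takes 0.05 s, during which the arm holds its last target. There are 200 camera calls.

## Task

Please close up the drinks chest on the sideboard: swing the steel hasp shut so that its slot sits over the hook-shaped catch, then hang the padlock by its shackle on that catch and let go. Leave the bottle, the carafe and the two tumblers where they stand.

Things in the scene. Friction and masses are not known exactly. Their poses are not given: they have to be found in the camera images.
- chest: Dark wooden drinks chest, fixed, 200 mm deep (x), 360 wide (y), 250 high. Origin: centre of underside. Its front is the -x face, 100 mm from the origin, looking roughly to the robot's left (world +y). A 10 mm brass rail runs along y across the front, axis 28 mm out, height 235 mm, above hasp and catch: the tool must come in under it, tilted about 45 degrees.
- catch: Steel hook-shaped catch fixed on the chest front, 8 mm round bar. Origin where its axis meets the front face, at height 180 mm; axes as the chest. It runs level 38 mm out (-x), then 8 mm farther while its axis rises 9 mm to the tip (tip top 13 mm above the bar's axis, outermost point 50 mm from the face).
- catch_seat (a point): Top of the catch's level bar, 28 mm out from the front face and 4 mm above the bar's axis: where the shackle is to rest. Axes as the chest.
- hasp (a joint): Hasp angle (rad): 0 = closed, flat along the chest front with the catch through its slot; grows to 2.2 as it swings open away from the front (1.57 = sticking straight out). Stiff hinge with friction (about 0.05 N m): it stays where it is left.
- hasp_hinge (a point): On the hasp's upright hinge axis, 6 mm out from the front, 75 mm to the chest's -y side of the catch, at its height. Hasp: 4 mm steel plate reaching 106 mm from the axis (to chest +y when closed), 20 mm below to 28 mm above this point; slot 66 to 92 mm from the axis, solid from 4 to 66 mm. Axes turn with the hasp: +y along the plate, -x out of its outer face.
- hasp_tip (a point): Middle of the hasp's free end, 106 mm from the hinge axis.
- padlock: Loose brass combination padlock with steel shackle (closed), standing upright, 0.3 kg. Body 26 mm thick (x), 50 wide (y), 60 high (z); origin: centre of its underside. Front and back are alike. Shackle: 8 mm bar in the y-z plane, an opening 26 mm wide and 44 mm high above the body with a round top; overall height 112 mm.
- padlock_bow (a point): Highest point of the inside of the padlock's shackle, 104 mm above its underside: this rests on the catch.
- tumbler_a: Ribbed clear glass tumbler, loose, 74 mm across the rim, 90 high; origin centre of underside. Stands near the padlock (their places may be swapped).
- tumbler_b: Second, identical ribbed tumbler, farther out.
- rum_bottle: Empty amber rum bottle, loose, 68 mm diameter, 240 high; origin centre of underside.
- carafe: Clear glass carafe with stopper (one solid piece), loose, 104 mm diameter, 208 high; origin centre of underside.

How it is judged:
On the way, in this order (a step that is already met when the one before it is completed fails the run):
1. The hasp is swung shut over the catch (within 0.07 rad, 4 degrees, of fully closed) while the padlock is still off the catch (more than 50 mm from it) (value of joint hasp below 0.07 rad and distance between padlock_bow and catch_seat above 0.05 m), for 0.2 s.
2. Then the padlock hangs upright by its shackle on the catch (distance between padlock_bow and catch_seat below 0.02 m and z of padlock_bow in the frame of catch_seat below 0.008 m and contact force between padlock and catch above 1 N and angle between padlock's own z axis and vertical below 0.3 rad), for 0.2 s.
At the end, for the whole second after the job is handed in: Hasp within 0.07 rad of fully closed. Padlock at rest (under 30 mm/s), upright within 0.3 rad, hanging on the catch (1 N or more): shackle's inside top within 20 mm of the seat and at most 8 mm above it, not perched on the tip. Bystanders never moved over 30 mm or tipped over 0.3 rad (all of step 2 and value of joint hasp below 0.07 rad and linear speed of padlock below 0.03 m/s); the robot touches nothing.
It fails at once if The rum bottle is moved more than 30 mm or tipped more than 0.3 rad (distance of rum_bottle from where it was at the start of the episode above 0.03 m or angle between rum_bottle's own z axis and vertical above 0.3 rad).
It fails at once if The carafe is moved more than 30 mm or tipped more than 0.3 rad (distance of carafe from where it was at the start of the episode above 0.03 m or angle between carafe's own z axis and vertical above 0.3 rad).
It fails at once if The first tumbler is moved more than 30 mm or tipped more than 0.3 rad (distance of tumbler_a from where it was at the start of the episode above 0.03 m or angle between tumbler_a's own z axis and vertical above 0.3 rad).
It fails at once if The second tumbler is moved more than 30 mm or tipped more than 0.3 rad (distance of tumbler_b from where it was at the start of the episode above 0.03 m or angle between tumbler_b's own z axis and vertical above 0.3 rad).
It also fails if it takes over 61 s, if anything falls off the work surface, if the arm or the gripper's body presses on something with over 40 N, if the wrist force passes 120 N, or if a joint passes its speed limit or range.

## Working session

There is one attempt and no reset: what is moved stays moved. The work goes in short steps, Python scripts to look and compute and a tool call to move; the robot and the scene stay as the last step left them, time stands still between calls to the robot, and variables do not carry over. Pictures are saved under pics/ and viewed, about 8 in all and at most 12, crops included, and the job is handed in when it is done.

Besides the shell and the picture viewer there is one more tool, called after "Call:" as name(argument=value, ...) on one line, values as JSON. step_arm: Moves the arm, as the interface text tells. Its arguments: {"type":"object","properties":{"increments":{"type":"array","items":{"type":"array"}},"squeeze":{"type":"number"}},"required":["increments"]}

```bash
mkdir -p pics
cat > h.py <<'E'
import numpy as np, cv2
from scipy.spatial.transform import Rotation as Rn
from bench import robot, eyes, models
np.set_printoptions(precision=4,suppress=True)
def tool():
    o=robot.get_obs(); T=np.eye(4); T[:3,:3]=Rn.from_euler('xyz',o['ee_rot']).as_matrix(); T[:3,3]=o['position']; return T,o
def shot(name):
    T,o=tool(); p=eyes.get_image(name)
    if name=='wrist':
        C=T@np.array(p['hand_eye']); R=C[:3,:3].T; t=-R@C[:3,3]
    else: R,t=np.array(p['R']),np.array(p['t']).ravel()
    return p,np.array(p['camera_matrix']),R,t
def ray(K,R,t,px):
    d=R.T@np.linalg.solve(K,np.array([px[0],px[1],1.])); return -R.T@t,d/np.linalg.norm(d)
def tri(rs):
    A=sum(np.eye(3)-np.outer(d,d) for c,d in rs); b=sum((np.eye(3)-np.outer(d,d))@c for c,d in rs)
    X=np.linalg.solve(A,b); return X,[np.linalg.norm(np.cross(X-c,d)) for c,d in rs]
def onz(r,z): c,d=r; return c+d*(z-c[2])/d[2]
def proj(K,R,t,X):
    q=K@(R@np.asarray(X,float)+t); return q[:2]/q[2]
E
cat > a.py <<'E'
from h import *
T,o=tool(); print(o['position'],o['ee_rot'],o['opening'],o['time']); print(T[:3,:3])
S={}
for n in ['scene','top','wrist']:
    s=shot(n); S[n]=s; cv2.imwrite(f'pics/{n}0.png',s[0]['frame'])
    print(n,'cam',-s[2].T@s[3])
    for q in ['chest','catch','catch_seat','hasp_hinge','hasp_tip','padlock','padlock_bow','tumbler_a','rum_bottle','carafe']:
        r=models.place_of(q,s[0])
        print(n,q,[(round(x['score'],2),np.round(x['centre'],1).tolist()) for x in r[:3]])
E
python3 a.py; python3 -c "
import cv2,numpy as np
a=cv2.imread('pics/scene0.png');cv2.imwrite('pics/v1.png',a)"
```

```text
[0.1948 0.6191 0.2299] [-1.5734 -0.0002 -0.3047] 0.08558282520635625 0.0
[[ 0.9539 -0.0006  0.3   ]
 [-0.3    -0.0026  0.9539]
 [ 0.0002 -1.     -0.0026]]
scene cam [ 1.3044 -0.4016  1.2519]
scene chest []
scene catch [(0.42, [247.8, 270.2])]
scene catch_seat [(0.48, [255.1, 260.6])]
scene hasp_hinge [(0.55, [229.9, 247.4])]
scene hasp_tip [(0.77, [271.1, 224.8])]
scene padlock [(0.89, [328.8, 266.5])]
scene padlock_bow [(0.83, [327.5, 240.7])]
scene tumbler_a [(0.94, [336.6, 320.3]), (0.77, [280.2, 229.0])]
scene rum_bottle [(0.95, [414.8, 202.2])]
scene carafe [(0.74, [376.7, 165.7]), (0.6, [325.6, 266.5])]
top cam [0.3565 0.1305 1.2995]
top chest [(0.63, [405.9, 227.2])]
top catch [(0.44, [407.0, 225.3])]
top catch_seat [(0.7, [322.0, 314.5]), (0.37, [396.2, 227.2])]
top hasp_hinge [(0.57, [404.7, 259.6]), (0.18, [186.3, 316.5])]
top hasp_tip [(0.36, [188.4, 254.0])]
top padlock [(0.66, [311.7, 245.7])]
top padlock_bow [(0.52, [314.3, 238.9])]
top tumbler_a [(0.93, [321.3, 312.1]), (0.76, [344.7, 196.3])]
top rum_bottle [(0.68, [191.7, 251.0])]
top carafe [(0.66, [187.7, 315.9])]
wrist cam [0.1151 0.6433 0.3748]
wrist chest []
wrist catch []
wrist catch_seat []
wrist hasp_hinge []
wrist hasp_tip []
wrist padlock []
wrist padlock_bow []
wrist tumbler_a []
wrist rum_bottle []
wrist carafe [(0.91, [263.7, 417.7])]
```

View pics/scene0.png

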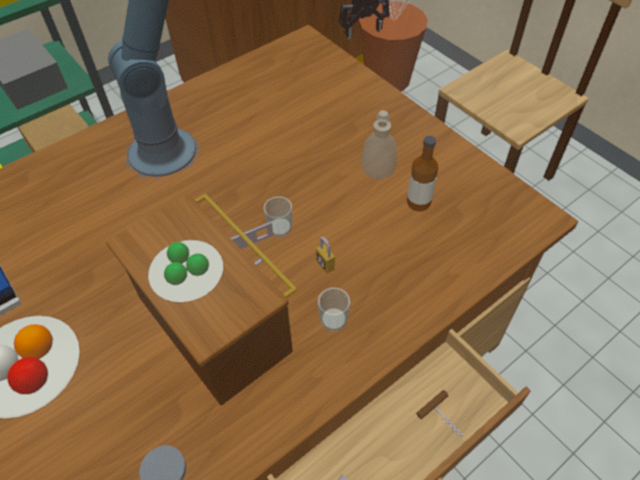

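View pics/top0.png

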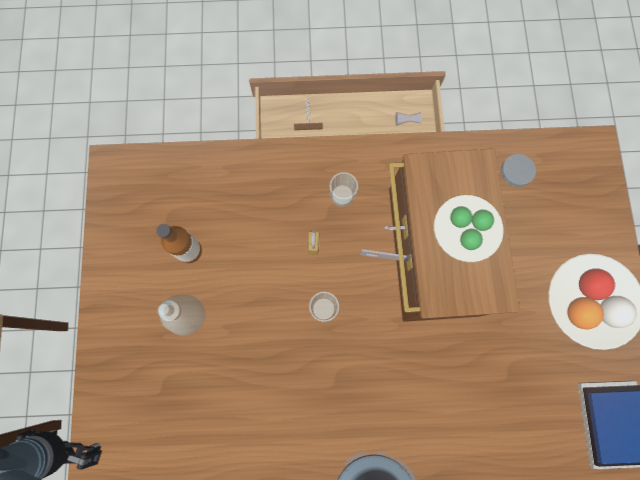

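```bash
cat > b.py <<'E'
from h import *
S={n:shot(n) for n in ['scene','top']}
a=lambda n,px: ray(*S[n][1:],px)
for nm,p,q in [('seat',[255.1,260.6],[396.2,227.2]),('hinge',[229.9,247.4],[404.7,259.6]),('bow',[327.5,240.7],[314.3,238.9]),('pad',[328.8,266.5],[311.7,245.7]),('catch',[247.8,270.2],[407,225.3]),('tA',[336.6,320.3],[344.7,196.3]),('tB',[280.2,229],[321.3,312.1]),('bot',[414.8,202.2],[191.7,251]),('car',[376.7,165.7],[187.7,315.9])]:
    X,e=tri([a('scene',p),a('top',q)]); print(nm,X,np.array(e))
for nm,p in [('tA',[336.6,320.3]),('tB',[280.2,229]),('pad',[328.8,266.5])]: print(nm,'z0',onz(a('scene',p),0))
print('chest top-cam z0',onz(a('top',[405.9,227.2]),0))
for z in(0.176,0.18,.208): print('haspTip',onz(a('scene',[271.1,224.8]),z))
E
python3 b.py
```

```text
seat [ 0.6261 -0.0686  0.1898] [0.0002 0.0002]
hinge [ 0.5511 -0.0865  0.1747] [0.0017 0.0017]
bow [0.6289 0.1263 0.0996] [0.005 0.005]
pad [ 0.6332  0.1305 -0.0103] [0.0017 0.0017]
catch [ 0.632  -0.0944  0.1827] [0.001 0.001]
tA [ 0.7694  0.0384 -0.0004] [0.0068 0.0068]
tB [ 0.4522  0.1094 -0.0151] [0.0011 0.0011]
bot [0.6258 0.4487 0.0056] [0.0027 0.0027]
car [0.4545 0.4579 0.0063] [0.001 0.001]
tA z0 [0.7727 0.0443 0.    ]
tB z0 [0.4618 0.1023 0.    ]
pad z0 [0.6394 0.1277 0.    ]
chest top-cam z0 [ 0.6713 -0.1288  0.    ]
haspTip [0.5568 0.0223 0.176 ]
haspTip [0.5596 0.0207 0.18  ]
haspTip [0.579  0.0096 0.208 ]
```

The scene picture shows the chest with its hasp sticking out at about (255,232) and the catch near (257,262). The padlock is at (326,255), with tumblers at (334,308) and (278,215). The top view shows the rail from about (393,165) to (405,308) and the padlock at (313,243), with its wide side along world x.

```bash
cat >> h.py <<'E'
def to(Rt,Xt):
    """total turn (deg rotvec, tool axes), then shift in present tool axes (mm)"""
    T,o=tool(); w=Rn.from_matrix(T[:3,:3].T@Rt).as_rotvec(degrees=True); d=T[:3,:3].T@(np.array(Xt)-T[:3,3])*1e3
    print('turn',np.round(w,1),'shift now-axes',np.round(d,1),'shift after turn',np.round(Rt.T@(np.array(Xt)-T[:3,3])*1e3,1),'|d|',np.linalg.norm(d).round(1))
def Rtilt(yaw,th):
    """tool y = in*cos th - up*sin th ; tool z=+chest y (camera below). yaw: chest y axis=(cos yaw,sin yaw)"""
    th=np.deg2rad(th); z=np.array([np.cos(yaw),np.sin(yaw),0]); inn=np.array([z[1],-z[0],0]); y=inn*np.cos(th)-np.array([0,0,1])*np.sin(th)
    return np.stack([np.cross(y,z),y,z],1)
E
cat > c.py <<'E'
from h import *
P={}
for n in ['top','scene']:
    p,K,R,t=shot(n); im=p['frame']; hsv=cv2.cvtColor(im,cv2.COLOR_BGR2HSV)
    m=cv2.inRange(hsv,(20,120,90),(34,255,255))
    k,l,st,c=cv2.connectedComponentsWithStats(m,connectivity=8); i=1+np.argmax(st[1:,2]+st[1:,3]); ys,xs=np.where(l==i); print(n,st[i])
    pts=np.stack([xs,ys],1).astype(np.float32); vx,vy,x0,y0=cv2.fitLine(pts,cv2.DIST_HUBER,0,.01,.01).ravel()
    s=(pts-[x0,y0])@[vx,vy]; e=[np.array([x0,y0])+k*np.array([vx,vy]) for k in (s.min(),s.max())]; print(e)
    P[n]=(K,R,t,e)
    E=[onz(ray(K,R,t,q),.235) for q in e]; print(E, np.arctan2(*(E[0]-E[1])[[1,0]]))
    for q in ['padlock','hasp_tip']:
        r=models.cut_out(q,p)
        if r:
            mm=r[0]['pixels'].astype(np.uint8); print(q,r[0]['score'],mm.sum(),cv2.minAreaRect(np.argwhere(mm)[:,::-1].astype(np.float32)))
to(Rtilt(0.08,45),[.55,.2,.35])
E
python3 c.py
```

```text
top [400 264   6  48  56]
[array([399.7244, 264.029 ], dtype=float32), array([404.6718, 311.0345], dtype=float32)]
[array([ 0.532 , -0.0618,  0.235 ]), array([ 0.4297, -0.0645,  0.235 ])] 0.026469722841318027
padlock 0.67 234 ((314.0, 242.5), (23.0, 10.0), 90.0)
hasp_tip 0.59 284 ((384.961181640625, 254.80270385742188), (50.22990036010742, 7.451828479766846), 7.305758953094482)
scene [195 194 101 103 652]
[array([201.773 , 192.5514], dtype=float32), array([294.7664, 290.2224], dtype=float32)]
[array([ 0.4192, -0.0705,  0.235 ]), array([ 0.766 , -0.0617,  0.235 ])] -3.1162746985714533
padlock 0.74 467 ((324.0361022949219, 255.2061767578125), (35.74018478393555, 17.565488815307617), 66.03750610351562)
hasp_tip 0.76 359 ((253.67161560058594, 236.0118408203125), (13.615386962890625, 41.23077392578125), 67.38013458251953)
turn [-26.6  64.3 -39.5] shift now-axes [ 464.6 -118.7 -294.2] shift after turn [400.1 232.2 320.2] |d| 562.6
```

Call:
step_arm(increments=[[[0,0,0],[0,-40,0],1],[[0,0,0],[0,-40,0],1],[[0,0,0],[0,-40,0],1]])

```text
time: 2.3
position: [0.1948, 0.6192, 0.3515]
ee_rot: [-1.574, -0.0, -0.305]
ft_force: [0.6, 0.7, -0.4]
opening: 0.0856
```

Call:
step_arm(increments=[[[0,0,0],[33,0,-21],1],[[0,0,0],[33,0,-21],1],[[0,0,0],[33,0,-21],1],[[0,0,0],[33,0,-21],1],[[0,0,0],[33,0,-21],1],[[0,0,0],[33,0,-21],1],[[0,0,0],[33,0,-21],1],[[0,0,0],[33,0,-21],1],[[0,0,0],[33,0,-21],1],[[0,0,0],[33,0,-21],1]])

```text
time: 3.13
position: [0.4478, 0.319, 0.3516]
ee_rot: [-1.57, -0.0, -0.305]
ft_force: [0.9, 0.3, 0.0]
opening: 0.0852
```

Call:
step_arm(increments=[[[0,0,0],[33,0,-21],1],[[0,0,0],[33,0,-21],1],[[0,0,0],[33,0,-21],1],[[0,0,0],[33,0,-21],1],[[-2.2,5.4,-3.3],[0,0,0],1],[[-2.2,5.4,-3.3],[0,0,0],1],[[-2.2,5.4,-3.3],[0,0,0],1],[[-2.2,5.4,-3.3],[0,0,0],1],[[-2.2,5.4,-3.3],[0,0,0],1],[[-2.2,5.4,-3.3],[0,0,0],1]])

```text
time: 3.97
position: [0.5474, 0.2012, 0.352]
ee_rot: [-1.697, -0.393, -0.858]
ft_force: [-0.5, 0.5, -0.7]
opening: 0.0854
```

Call:
step_arm(increments=[[[-2.2,5.4,-3.3],[0,0,0],1],[[-2.2,5.4,-3.3],[0,0,0],1],[[-2.2,5.4,-3.3],[0,0,0],1],[[-2.2,5.4,-3.3],[0,0,0],1],[[-2.2,5.4,-3.3],[0,0,0],1],[[-2.2,5.4,-3.3],[0,0,0],1],[[0,0,0],[0,0,0],1]])

```text
time: 4.55
position: [0.5469, 0.2039, 0.3481]
ee_rot: [-1.565, -0.787, -1.499]
ft_force: [-1.2, 0.3, -1.5]
opening: 0.0852
```

```bash
cat > d.py <<'E'
from h import *
T,o=tool(); print(o['time'],o['position'],np.array(o['joints'])); print(T[:3,:3])
s=shot('wrist'); cv2.imwrite('pics/w1.png',s[0]['frame']); print('cam',-s[2].T@s[3],'axis',s[2][2])
for q in ['catch','catch_seat','hasp_hinge','hasp_tip','padlock','padlock_bow']:
    r=models.place_of(q,s[0]); print(q,[(round(x['score'],2),np.round(x['centre'],1).tolist()) for x in r[:2]])
E
python3 d.py
```

```text
4.55 [0.5469 0.2039 0.3481] [-1.1227  0.4652  0.5186  1.5062  0.4397  1.6525 -0.5885]
[[ 0.0507  0.0565  0.9971]
 [-0.7038 -0.7063  0.0758]
 [ 0.7086 -0.7056  0.004 ]]
cam [0.5343 0.3616 0.3905] axis [ 0.0699 -0.8964 -0.4378]
catch [(0.68, [358.0, 249.1])]
catch_seat [(0.59, [363.5, 244.4])]
hasp_hinge [(0.95, [307.3, 249.3]), (0.54, [387.1, 20.2])]
hasp_tip [(0.59, [326.0, 210.9]), (0.5, [360.9, 250.1])]
padlock [(0.59, [387.9, 18.9])]
padlock_bow [(0.9, [397.2, 88.2])]
```

View pics/w1.png

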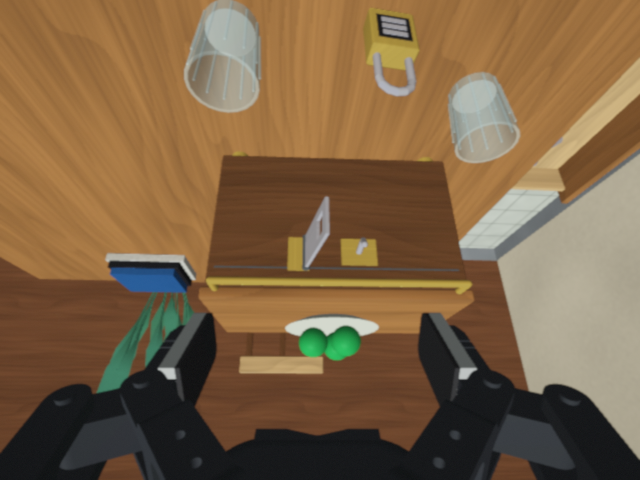

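The wrist picture is upside down: world up points down in the image. It shows the hasp sticking out at (318,232), the catch at (362,245) on its brass plate, the rail along row 285, and the padlock shackle at (396,85).

```bash
cat > e.py <<'E'
from h import *
W=shot('wrist'); S=shot('scene'); Tp=shot('top')
w=lambda p:ray(*W[1:],p); s=lambda p:ray(*S[1:],p); t=lambda p:ray(*Tp[1:],p)
for nm,r in dict(seat=[w([363.5,244.4]),s([255.1,260.6]),t([396.2,227.2])],hinge=[w([307.3,249.3]),s([229.9,247.4]),t([404.7,259.6])],tip=[w([326,210.9]),s([271.1,224.8])],bow=[w([397.2,88.2]),s([327.5,240.7]),t([314.3,238.9])]).items():
    X,e=tri(r); print(nm,X,np.array(e))
im=W[0]['frame']; hsv=cv2.cvtColor(im,cv2.COLOR_BGR2HSV); m=cv2.inRange(hsv,(20,120,90),(34,255,255)); m[:278]=0;m[296:]=0
ys,xs=np.where(m>0); print(xs.min(),xs.max())
k=np.polyfit(xs,ys,1); 
for x in (215,463):
    print('rail',onz(w([x,np.polyval(k,x)]),.235))
yaw=.026; y=np.array([np.cos(yaw),np.sin(yaw),0]); out=np.array([-y[1],y[0],0]); 
H=tri([w([307.3,249.3]),s([229.9,247.4]),t([404.7,259.6])])[0]
to(Rtilt(yaw,45),H-y*.05+out*.04+np.array([0,0,.172-H[2]]))
E
python3 e.py
```

```text
seat [ 0.6276 -0.0681  0.1878] [0.0034 0.0024 0.0012]
hinge [ 0.554  -0.0874  0.183 ] [0.0038 0.0031 0.0051]
tip [0.5695 0.0174 0.1896] [0.0029 0.0029]
bow [0.6309 0.1235 0.1083] [0.0036 0.0061 0.0066]
206 472
rail [ 0.4375 -0.0836  0.235 ]
rail [ 0.7604 -0.0705  0.235 ]
turn [-2.2  1.6 -0.2] shift now-axes [ 47.4 300.2 -64. ] shift after turn [ 48.1 302.5 -51.1] |d| 310.6
```

Call:
step_arm(increments=[[[-2.2,1.6,-0.2],[0,0,0],0],[[0,0,0],[5,27,-6.4],0],[[0,0,0],[5,27,-6.4],0],[[0,0,0],[5,27,-6.4],0],[[0,0,0],[5,27,-6.4],0],[[0,0,0],[5,27,-6.4],0],[[0,0,0],[5,27,-6.4],0],[[0,0,0],[5,27,-6.4],0],[[0,0,0],[5,27,-6.4],0],[[0,0,0],[0,0,0],0]])

```text
time: 5.88
position: [0.4966, 0.0116, 0.2253]
ee_rot: [-1.581, -0.792, -1.546]
ft_force: [-1.1, -0.5, 0.4]
opening: 0.0003
```

```bash
cat > f.py <<'E'
from h import *
T,o=tool(); print(o['time'],o['position'],o['opening'],o['ft_force']); print(T[:3,:3])
W=shot('wrist'); cv2.imwrite('pics/w2.png',W[0]['frame']); P={}
for q in ['catch','catch_seat','hasp_hinge','hasp_tip']:
    r=models.place_of(q,W[0]); print(q,[(round(x['score'],2),np.round(x['centre'],1).tolist()) for x in r[:2]])
    if r: P[q]=ray(*W[1:],r[0]['centre'])
print('seat at z.184',onz(P['catch_seat'],.184) if 'catch_seat' in P else '')
if 'hasp_hinge' in P: print('hinge z.18',onz(P['hasp_hinge'],.18))
H=np.array([.553,-.090,.172]); yaw=.03; y=np.array([np.cos(yaw),np.sin(yaw),0]); out=np.array([-y[1],y[0],0])
to(Rtilt(yaw,45),H-y*.05+out*.05)
E
python3 f.py
```

```text
5.8833 [0.4966 0.0116 0.2253] 0.0003211041901541668 [-1.1253 -0.498   0.4297]
[[ 0.0172  0.0073  0.9998]
 [-0.7024 -0.7116  0.0173]
 [ 0.7116 -0.7026 -0.0071]]
catch [(0.86, [486.1, 290.9])]
catch_seat [(0.71, [504.3, 288.0])]
hasp_hinge [(0.89, [390.3, 290.8])]
hasp_tip [(0.89, [467.0, 223.8]), (0.32, [400.2, 181.2])]
seat at z.184 [ 0.6324 -0.0734  0.184 ]
hinge z.18 [ 0.5549 -0.0955  0.18  ]
turn [ 0.  -0.1  0. ] shift now-axes [ 4.1 83.1 -2.5] shift after turn [ 4.1 83.1 -2.6] |d| 83.2
```

Call:
step_arm(increments=[[[0,0,0],[1,21,-1],0],[[0,0,0],[1,21,-1],0],[[0,0,0],[1,21,-1],0],[[0,0,0],[1,20,-1],0],[[0,0,0],[0,0,0],0]])

```text
time: 6.55
position: [0.497, -0.0458, 0.1705]
ee_rot: [-1.576, -0.79, -1.545]
ft_force: [-0.8, -1.4, -0.3]
opening: 0.0001
```

```bash
sed -i 's/w2.png/w3.png/; s/H-y\*.05+/H+y*.035+/' f.py; python3 f.py
```

```text
6.55 [ 0.497  -0.0458  0.1705] 0.00010713265057401267 [-0.8336 -1.4036 -0.258 ]
[[ 0.0185  0.0138  0.9997]
 [-0.7035 -0.7104  0.0228]
 [ 0.7105 -0.7037 -0.0035]]
catch [(0.76, [549.1, 355.3])]
catch_seat []
hasp_hinge [(0.9, [419.4, 351.6])]
hasp_tip [(0.9, [583.3, 296.4])]
seat at z.184 
hinge z.18 [ 0.5557 -0.0945  0.18  ]
turn [-0.  -0.1  0. ] shift now-axes [-0.   0.6 86.2] shift after turn [ 0.2  0.6 86.2] |d| 86.2
```

View pics/w3.png

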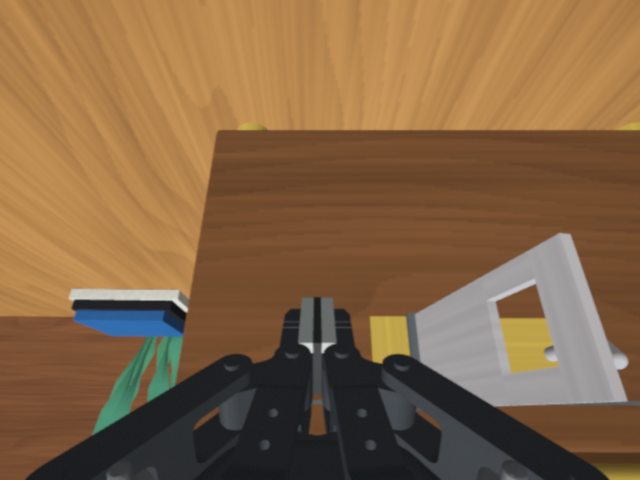

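The picture shows the shut fingers at (318,330), left of the hasp. The hasp runs from its hinge at (412,355) to its free end at (600,300), and the catch shows through the slot at (553,354). I'll push it sideways, then in.

Call:
step_arm(increments=[[[0,0,0],[0,0,15],0],[[0,0,0],[0,0,15],0],[[0,0,0],[0,0,14],0],[[0,0,0],[0,0,14],0],[[0,0,0],[0,0,14],0],[[0,0,0],[0,0,14],0],[[0,0,0],[5,5,0],0],[[0,0,0],[5,5,0],0],[[0,0,0],[5,5,0],0],[[0,0,0],[0,0,0],0]])

```text
time: 7.63
position: [0.5842, -0.0643, 0.172]
ee_rot: [-1.572, -0.788, -1.546]
ft_force: [0.1, 0.5, 0.7]
opening: -0.0002
```

Call:
step_arm(increments=[[[0,0,0],[4,4,0],0],[[0,0,0],[4,4,0],0],[[0,0,0],[3,3,0],0],[[0,0,0],[0,0,0],0]])

```text
time: 7.97
position: [0.5854, -0.0791, 0.1718]
ee_rot: [-1.571, -0.788, -1.546]
ft_force: [0.7, -0.6, 0.1]
opening: 0.0
```

```bash
sed -i 's/w3.png/w4.png/; s/H+y\*.035+out\*.05/H+y*.035+out*.01/' f.py; python3 f.py
```

```text
7.9667 [ 0.5854 -0.0791  0.1718] 3.4344708960308254e-05 [ 0.6653 -0.5804  0.0619]
[[ 0.0175  0.0177  0.9997]
 [-0.7053 -0.7085  0.0249]
 [ 0.7087 -0.7055  0.    ]]
catch []
catch_seat [(0.81, [426.1, 335.9])]
hasp_hinge [(0.7, [252.1, 335.0])]
hasp_tip [(0.79, [474.4, 337.0])]
seat at z.184 [ 0.6304 -0.0708  0.184 ]
hinge z.18 [ 0.5549 -0.0911  0.18  ]
turn [ 0.2 -0.1  0.2] shift now-axes [0.8 0.1 2.6] shift after turn [0.8 0.1 2.6] |d| 2.7
```

View pics/w4.png

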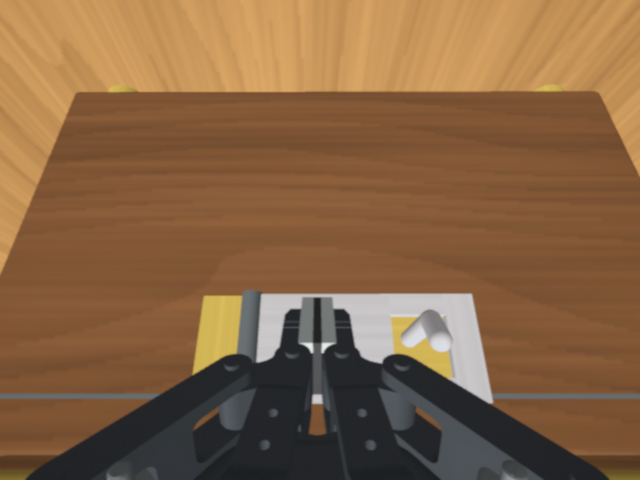

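The hasp is nearly shut, with the catch through its slot at (428,330), but there is no stop force yet. I'll press gently until it meets the stop.

Call:
step_arm(increments=[[[0,0,0],[1.5,1.5,0],0],[[0,0,0],[1.5,1.5,0],0],[[0,0,0],[0,0,0],0]])

```text
time: 8.47
position: [0.5856, -0.0792, 0.1711]
ee_rot: [-1.572, -0.785, -1.542]
ft_force: [-2.8, 6.2, 2.9]
opening: 0.0002
```

Call:
step_arm(increments=[[[0,0,0],[1.5,1.5,0],0],[[0,0,0],[1.5,1.5,0],0],[[0,0,0],[0,0,0],0]])

```text
time: 8.72
position: [0.5858, -0.0794, 0.1709]
ee_rot: [-1.573, -0.781, -1.54]
ft_force: [-6.3, 13.8, 7.9]
opening: -0.0002
```

Call:
step_arm(increments=[[[0,0,0],[-5,-8,0],0],[[0,0,0],[0,-20,0],0],[[0,0,0],[0,-30,0],0],[[0,0,0],[0,-35,0],0],[[0,0,0],[0,-35,0],0],[[0,0,0],[0,0,0],0]])

```text
time: 9.22
position: [0.5873, 0.0152, 0.2623]
ee_rot: [-1.56, -0.782, -1.543]
ft_force: [0.5, 1.9, -0.6]
opening: 0.0002
```

```bash
cat > g.py <<'E'
from h import *
T,o=tool(); print(o['time'],o['position'],o['ft_force']); to(Rtilt(.03,45),[.632,.205,.20])
W=shot('wrist'); 
for q in ['catch_seat','hasp_hinge','hasp_tip']:
    r=models.place_of(q,W[0]); print(q,[(round(x['score'],2),np.round(x['centre'],1).tolist(),onz(ray(*W[1:],x['centre']),.184)) for x in r[:2]])
E
python3 g.py
```

```text
9.2167 [0.5873 0.0152 0.2623] [ 0.5254  1.8536 -0.5587]
turn [-0.5 -0.1 -0.2] shift now-axes [-177.7  -88.    50.9] shift after turn [-177.2  -89.2   50.4] |d| 204.7
catch_seat [(0.54, [368.0, 239.9], array([ 0.6294, -0.0678,  0.184 ]))]
hasp_hinge [(0.55, [271.5, 245.3], array([ 0.5554, -0.0788,  0.184 ]))]
hasp_tip [(0.7, [398.0, 247.0], array([ 0.6553, -0.0797,  0.184 ]))]
```

Call:
step_arm(increments=[[[0,0,0],[-20,-10,5.6],1],[[0,0,0],[-20,-10,5.6],1],[[0,0,0],[-20,-10,5.6],1],[[0,0,0],[-20,-10,5.6],1],[[0,0,0],[-20,-10,5.6],1],[[0,0,0],[-20,-10,5.6],1],[[0,0,0],[-20,-10,5.6],1],[[0,0,0],[-20,-10,5.6],1],[[0,0,0],[-18,-9,5.6],1],[[0,0,0],[0,0,0],1]])

```text
time: 10.25
position: [0.6279, 0.2011, 0.1906]
ee_rot: [-1.578, -0.787, -1.536]
ft_force: [-1.3, 1.2, -0.9]
opening: 0.0854
```

```bash
cat > i.py <<'E'
from h import *
T,o=tool(); print(o['time'],o['position'],o['opening'])
W=shot('wrist'); print('cam',-W[2].T@W[3])
for q in ['padlock','padlock_bow']:
    r=models.place_of(q,W[0]); print(q,[(round(x['score'],2),np.round(x['centre'],1).tolist(),onz(ray(*W[1:],x['centre']),.104 if 'bow' in q else 0)) for x in r[:2]])
c=models.cut_out('padlock',W[0])[0]; m=c['pixels']; ys,xs=np.where(m); print(c['score'],xs.min(),xs.max(),ys.min(),ys.max())
x0,x1,y0,y1=max(xs.min()-30,0),xs.max()+30,max(ys.min()-30,0),ys.max()+30
crop=W[0]['frame'][y0:y1,x0:x1]; f=min(800/crop.shape[1],600/crop.shape[0]); print('crop',x0,y0,f)
cv2.imwrite('pics/w5.png',cv2.resize(crop,None,fx=f,fy=f,interpolation=cv2.INTER_CUBIC))
np.savez('w5.npz',K=W[1],R=W[2],t=W[3])
E
python3 i.py
```

```text
10.25 [0.6279 0.2011 0.1906] 0.08535525406508579
cam [0.6229 0.3591 0.2329]
padlock [(0.56, [318.1, 123.4], array([0.6299, 0.1214, 0.    ]))]
padlock_bow [(0.78, [318.3, 229.6], array([0.6307, 0.117 , 0.104 ]))]
0.62 288 351 112 237
crop 258 82 3.2432432432432434
```

View pics/w5.png

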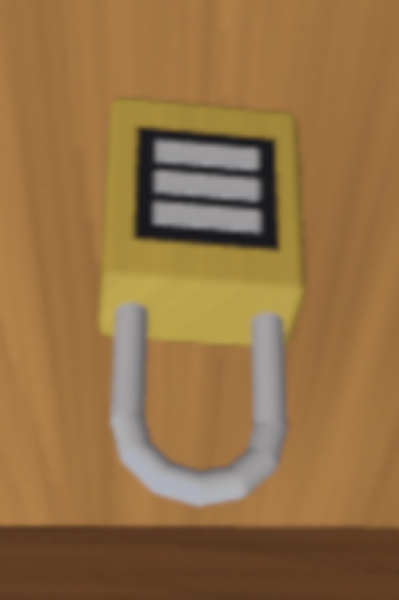

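The crop shows the upright padlock from the front. The front face's bottom corners are at about (110,98) and (294,113), its top corners at (106,272) and (303,288), and the back top corners at (100,333) and (288,342). It is turned by a few degrees, so I'll fit the pose.

```bash
cat > j.py <<'E'
from h import *
from scipy.optimize import least_squares
d=np.load('w5.npz'); K,R,t=d['K'],d['R'],d['t']; f=3.2432
px=np.array([[110,98],[294,113],[106,272],[303,288],[100,333],[288,342],[200,503]])/f+[258,82]
# local: a = along padlock y (world +x-ish), o = out
L=np.array([[-25,13,0],[25,13,0],[-25,13,60],[25,13,60],[-25,-13,60],[25,-13,60]])/1e3
def P(v,L):
    c,s=np.cos(v[2]),np.sin(v[2]); y=np.array([c,s,0]);o=np.array([-s,c,0]); return np.array([[v[0],v[1],0]+l[0]*y+l[1]*o+[0,0,l[2]] for l in L])
fun=lambda v:np.ravel([proj(K,R,t,X) for X in P(v,L)]-px[:6])
r=least_squares(fun,[.63,.12,0.]); print(r.x,np.round(r.fun.reshape(-1,2),1))
fz=lambda v:np.ravel([proj(K,R,t,X) for X in P(v[:3],L)+[0,0,v[3]]]-px[:6]); q=least_squares(fz,[.63,.12,0,0.]); print('with z',q.x)
v=r.x; ya=v[2]; y=np.array([np.cos(ya),np.sin(ya),0]); o=np.array([-y[1],y[0],0])
for th in (45,):
    Rt=Rtilt(ya,th); G=np.array([v[0],v[1],.027])+o*.004; print('G',G)
    to(Rt,G+Rt[:,1]*(.019-.07)); to(Rt,G+Rt[:,1]*.019)
E
python3 j.py
```

```text
[ 0.6312  0.1214 -0.0695] [[-0.2 -2.3]
 [ 1.4 -2.2]
 [-1.8  1.2]
 [ 1.3  0.6]
 [-0.8  1.8]
 [ 0.1  2.7]]
with z [ 0.6316  0.1102 -0.0651 -0.0096]
G [0.6315 0.1253 0.027 ]
turn [-3.7  3.8  0.3] shift now-axes [-70.4 116.5   4.6] shift after turn [-70.2 116.4   7.5] |d| 136.2
turn [-3.7  3.8  0.3] shift now-axes [-70.9 186.3   0.1] shift after turn [-70.2 186.4   7.5] |d| 199.3
```

Call:
step_arm(increments=[[[-3.7,3.8,0.3],[0,0,0],1],[[0,0,0],[-8,21,1],1],[[0,0,0],[-8,21,1],1],[[0,0,0],[-8,21,1],1],[[0,0,0],[-8,21,1],1],[[0,0,0],[-8,21,1],1],[[0,0,0],[-8,21,1],1],[[0,0,0],[0,0,0],1],[[0,0,0],[0,0,0],1]])

```text
time: 11.2
position: [0.6303, 0.1395, 0.0719]
ee_rot: [-1.572, -0.786, -1.64]
ft_force: [0.4, -0.0, 1.4]
opening: 0.0851
```

```bash
cat > k.py <<'E'
from h import *
T,o=tool(); print(o['time'],o['position'],o['opening'],o['ft_force'])
W=shot('wrist'); cv2.imwrite('pics/w6.png',W[0]['frame'])
for q in ['padlock','padlock_bow']:
    r=models.place_of(q,W[0]); print(q,[(round(x['score'],2),np.round(x['centre'],1).tolist(),onz(ray(*W[1:],x['centre']),.104 if 'bow' in q else 0)) for x in r[:2]])
ya=-.07; y=np.array([np.cos(ya),np.sin(ya),0]); ot=np.array([-y[1],y[0],0])
Rt=Rtilt(ya,45); G=np.array([.6312,.122,.027])+ot*.004; to(Rt,G+Rt[:,1]*.019)
E
python3 k.py
```

```text
11.2 [0.6303 0.1395 0.0719] 0.08512802467804585 [ 0.3722 -0.0357  1.4088]
padlock [(0.7, [321.5, 197.5], array([0.6315, 0.1225, 0.    ]))]
padlock_bow [(0.77, [324.0, 395.6], array([0.6302, 0.0839, 0.104 ]))]
turn [-0.3  0.  -0.3] shift now-axes [-20.4  64.6  -0.1] shift after turn [-20.7  64.4   0.2] |d| 67.7
```

View pics/w6.png

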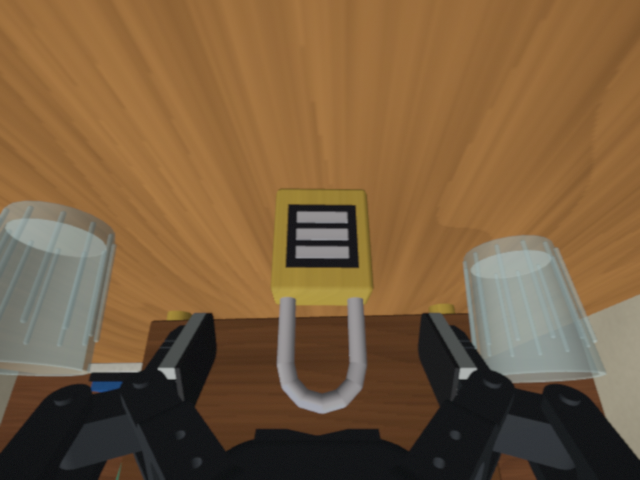

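The padlock is centred between the fingers with its face square on: front corners (277,190) and (366,190), shackle at (322,350). I'll finish the approach and grip.

Call:
step_arm(increments=[[[0,0,0],[-5,16,0],1],[[0,0,0],[-5,16,0],1],[[0,0,0],[-5,16,0],1],[[0,0,0],[-5,16,0],1],[[0,0,0],[0,0,0],1],[[0,0,0],[0,0,0],1]])

```text
time: 11.85
position: [0.6295, 0.1121, 0.0131]
ee_rot: [-1.569, -0.782, -1.638]
ft_force: [0.3, -0.2, -0.0]
opening: 0.0855
```

Call:
step_arm(increments=[[[0,0,0],[0,0,0],0],[[0,0,0],[0,0,0],0],[[0,0,0],[0,0,0],0],[[0,0,0],[0,0,0],0],[[0,0,0],[0,0,0],0],[[0,0,0],[0,0,0],0],[[0,0,0],[0,0,0],0]], squeeze=70)

```text
time: 12.43
position: [0.6306, 0.1134, 0.0138]
ee_rot: [-1.566, -0.781, -1.639]
ft_force: [0.6, 3.1, 6.1]
opening: 0.0493
```

Call:
step_arm(increments=[[[0,0,0],[7,-7,0],0],[[0,0,0],[13,-13,0],0],[[0,0,0],[13,-13,0],0],[[0,0,0],[13,-13,0],0],[[0,0,0],[13,-13,0],0],[[0,0,0],[11,-11,0],0],[[4,-4,0],[0,0,0],0],[[0,0,0],[0,0,0],0],[[0,0,0],[0,0,0],0]])

```text
time: 13.18
position: [0.6273, 0.1121, 0.1104]
ee_rot: [-1.573, -0.781, -1.539]
ft_force: [-0.2, 1.2, -1.7]
opening: 0.0488
```

```bash
cat > l.py <<'E'
from h import *
T,o=tool(); print(o['time'],o['position'],o['opening'],o['ft_force']); print(T[:3,:3])
# padlock origin in tool frame at grasp (TCP measured .6306 .1134 .0138, rpy)
Tg=np.eye(4); Tg[:3,:3]=Rn.from_euler('xyz',[-1.566,-.781,-1.639]).as_matrix(); Tg[:3,3]=[.6306,.1134,.0138]
G=np.linalg.inv(Tg)@np.array([.6312,.1222,0,1]); B=np.linalg.inv(Tg)@np.array([.6312,.1222,.104,1])
print('tool-frame origin',G[:3],'bow',B[:3]); 
o0,b0=(T@G)[:3],(T@B)[:3]; print('padlock origin now',o0,'bow',b0)
W=shot('wrist'); S=shot('scene'); cv2.imwrite('pics/w7.png',W[0]['frame']); cv2.imwrite('pics/s7.png',S[0]['frame'])
rr=[]
for n,s in (('w',W),('s',S)):
    for q in ['padlock','padlock_bow','catch_seat']:
        r=models.place_of(q,s[0]); print(n,q,[(round(x['score'],2),np.round(x['centre'],1).tolist()) for x in r[:2]], 'pred',proj(*s[1:],{'padlock':o0,'padlock_bow':b0,'catch_seat':[.629,-.067,.184]}[q]).round(1))
        if q=='padlock_bow' and r: rr.append(ray(*s[1:],r[0]['centre']))
if len(rr)==2: print('bow tri',tri(rr))
E
python3 l.py
```

```text
13.1833 [0.6273 0.1121 0.1104] 0.04881696391182294 [-0.1814  1.1835 -1.6779]
[[ 0.0229  0.0208  0.9995]
 [-0.7098 -0.7037  0.0309]
 [ 0.704  -0.7102 -0.0014]]
tool-frame origin [-0.016   0.0036 -0.    ] bow [ 0.0572 -0.0703  0.0003]
padlock origin now [0.627  0.121  0.0966] bow [0.6275 0.121  0.2006]
w padlock [(0.85, [314.7, 274.7]), (0.71, [35.5, 134.1])] pred [317.7 275.7]
w padlock_bow [] pred [318.9 584.2]
w catch_seat [] pred [312.3 460.7]
s padlock [(0.91, [323.5, 240.8])] pred [323.3 242.4]
s padlock_bow [(0.95, [323.7, 216.6])] pred [322.9 215.7]
s catch_seat [(0.56, [257.0, 261.0])] pred [256.8 262.5]
```

View pics/w7.png

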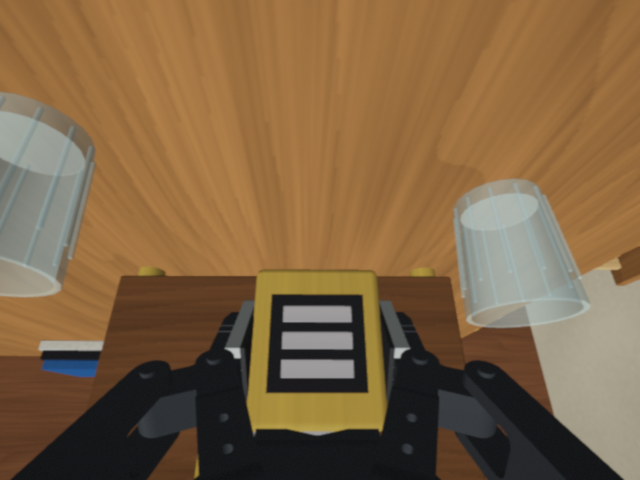

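The wrist picture shows the padlock square in the grip, body at (317,345). The shackle is hidden, so I'll use the scene camera for the hanging. Its measured positions agree with my predictions to about 1.6 px.

Call:
step_arm(increments=[[[0,0,0],[16,15,-0.4],0],[[0,0,0],[16,15,-0.4],0],[[0,0,0],[16,15,-0.4],0],[[0,0,0],[16,15,-0.4],0],[[0,0,0],[16,15,-0.4],0],[[0,0,0],[0,0,0],0],[[0,0,0],[0,0,0],0]])

```text
time: 14.17
position: [0.6301, -0.0013, 0.1151]
ee_rot: [-1.569, -0.784, -1.545]
ft_force: [0.2, 0.7, -2.2]
opening: 0.0491
```

```bash
cat > m.py <<'E'
from h import *
T,o=tool(); print(o['time'],o['position'],o['opening'],o['ft_force'])
G=np.array([-.016,.0036,0,1]); B=np.array([.0572,-.0703,.0003,1]); o0,b0=(T@G)[:3],(T@B)[:3]; print('origin',o0,'bow',b0)
seat=np.array([.629,-.067,.184]); print('bow->seat, tool axes mm',T[:3,:3].T@(seat-b0)*1e3,'world',(seat-b0)*1e3)
S=shot('scene'); Tp=shot('top')
for n,s in (('s',S),('t',Tp)):
  for q in ['padlock','padlock_bow','catch_seat','hasp_tip']:
    r=models.place_of(q,s[0]); print(n,q,[(round(x['score'],2),np.round(x['centre'],1).tolist()) for x in r[:2]],'pred',proj(*s[1:],{'padlock':o0,'padlock_bow':b0,'catch_seat':seat,'hasp_tip':[.658,-.089,.184]}[q]).round(1))
a=S[0]['frame'][190:310,190:350]; b=Tp[0]['frame'][170:290,320:480]
cv2.imwrite('pics/x%d.png'%int(o['time']*100),np.vstack([cv2.resize(v,None,fx=2.5,fy=2.5,interpolation=cv2.INTER_CUBIC) for v in (a,b)]) if 0 else cv2.resize(a,None,fx=5,fy=5,interpolation=cv2.INTER_CUBIC))
print('x%d.png'%int(o['time']*100))
E
python3 m.py
```

```text
14.1667 [ 0.6301 -0.0013  0.1151] 0.04910106715274792 [ 0.2094  0.7214 -2.2123]
origin [0.6299 0.0075 0.1012] bow [0.6301 0.0078 0.2052]
bow->seat, tool axes mm [37.9553 67.822  -3.1247] world [ -1.0656 -74.8225 -21.2286]
s padlock [(0.6, [286.2, 268.5])] pred [286.5 266.3]
s padlock_bow [(0.95, [282.8, 240.7])] pred [283.8 240. ]
s catch_seat [(0.6, [258.0, 260.8])] pred [256.8 262.5]
s hasp_tip [] pred [256.  276.4]
t padlock [(0.81, [357.7, 236.1]), (0.3, [188.8, 316.2])] pred [360.  235.6]
t padlock_bow [(0.57, [362.3, 226.1])] pred [363.9 225.2]
t catch_seat [(0.59, [397.5, 227.6])] pred [395.1 226.7]
t hasp_tip [(0.69, [400.5, 214.9])] pred [403.5 214.3]
x1416.png
```

View pics/x1416.png

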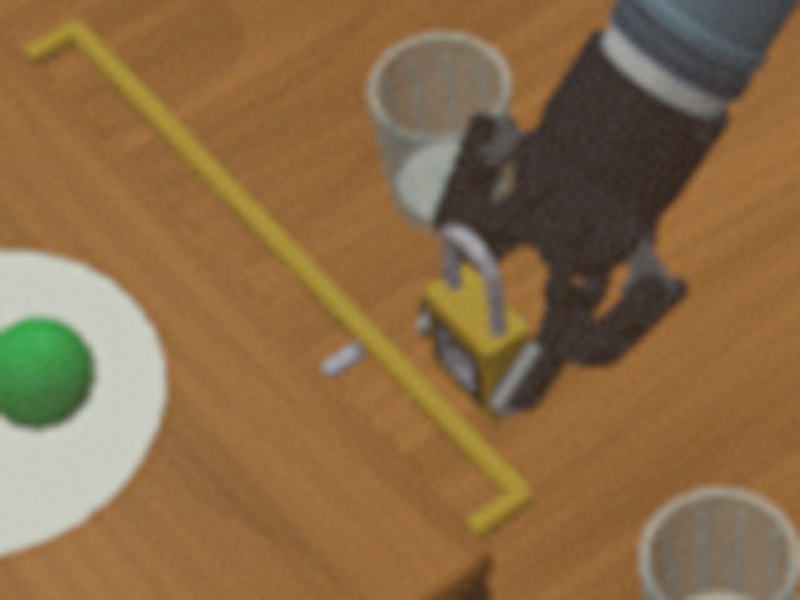

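The crop shows the catch under the rail at about (340,360) and the held shackle at (475,250), upright and square to it. Predictions match to within about 2 px, so I'll move in over the tip.

Call:
step_arm(increments=[[[0,0,0],[9,9,-0.5],0],[[0,0,0],[9,9,-0.5],0],[[0,0,0],[9,9,-0.5],0],[[0,0,0],[9,9,-0.5],0],[[0,0,0],[0,0,0],0]])

```text
time: 15.08
position: [0.6285, -0.0561, 0.1156]
ee_rot: [-1.571, -0.787, -1.547]
ft_force: [-0.4, -2.1, -3.3]
opening: 0.0493
```

Call:
step_arm(increments=[[[0,0,0],[9,9,-0.5],0],[[0,0,0],[9,9,-0.5],0],[[0,0,0],[0,0,0],0],[[0,0,0],[0,0,0],0]])

```text
time: 15.42
position: [0.6296, -0.0764, 0.1145]
ee_rot: [-1.569, -0.783, -1.542]
ft_force: [-0.0, 0.2, -2.8]
opening: 0.049
```

```bash
python3 m.py
```

```text
15.4167 [ 0.6296 -0.0764  0.1145] 0.04900157040511334 [-0.003   0.2479 -2.7916]
origin [ 0.6293 -0.0676  0.1006] bow [ 0.6295 -0.0674  0.2047]
bow->seat, tool axes mm [-14.839   14.3864  -0.5161] world [ -0.507    0.3528 -20.6651]
s padlock [(0.65, [258.2, 279.7])] pred [260.3 283.2]
s padlock_bow [(0.56, [255.5, 257.5])] pred [255.8 257.4]
s catch_seat [(0.47, [258.6, 255.8]), (0.41, [257.1, 260.6])] pred [256.8 262.5]
s hasp_tip [] pred [256.  276.4]
t padlock [(0.54, [387.5, 236.9])] pred [390.  234.7]
t padlock_bow [(0.8, [394.0, 228.3])] pred [396.6 224.3]
t catch_seat [] pred [395.1 226.7]
t hasp_tip [(0.83, [399.7, 216.0])] pred [403.5 214.3]
x1541.png
```

Call:
step_arm(increments=[[[0,0,0],[2,2,0],0],[[0,0,0],[-2.8,2.8,0],0],[[0,0,0],[-2.8,2.8,0],0],[[0,0,0],[-2.8,2.8,0],0],[[0,0,0],[-2.8,2.8,0],0],[[0,0,0],[0,0,0],0],[[0,0,0],[0,0,0],0]])

```text
time: 16.5
position: [0.6299, -0.0772, 0.0978]
ee_rot: [-1.571, -0.783, -1.538]
ft_force: [-0.4, 0.1, -1.9]
opening: 0.0492
```

Call:
step_arm(increments=[[[0,0,0],[-1,1,0],0],[[0,0,0],[-1,1,0],0],[[0,0,0],[0,0,0],0],[[0,0,0],[0,0,0],0]])

```text
time: 16.83
position: [0.6303, -0.0772, 0.0955]
ee_rot: [-1.569, -0.782, -1.539]
ft_force: [-0.0, -0.9, -1.5]
opening: 0.0496
```

Call:
step_arm(increments=[[[0,0,0],[-1,1,0],0],[[0,0,0],[-1,1,0],0],[[0,0,0],[0,0,0],0],[[0,0,0],[0,0,0],0]])

```text
time: 17.17
position: [0.6307, -0.0775, 0.0939]
ee_rot: [-1.568, -0.784, -1.541]
ft_force: [-1.9, 1.7, 4.2]
opening: 0.0493
```

Call:
step_arm(increments=[[[0,0,0],[-1,1,0],0],[[0,0,0],[0,0,0],0],[[0,0,0],[0,0,0],0]])

```text
time: 17.42
position: [0.6309, -0.0778, 0.0937]
ee_rot: [-1.568, -0.785, -1.542]
ft_force: [-3.1, 2.8, 8.6]
opening: 0.049
```

Contact came with the bow at z = 0.1839, which is the seat height. I'll release.

Call:
step_arm(increments=[[[0,0,0],[0.5,-0.5,0],0],[[0,0,0],[0,0,0],0.7],[[0,0,0],[0,0,0],1],[[0,0,0],[0,0,0],1],[[0,0,0],[0,0,0],1],[[0,0,0],[0,0,0],1],[[0,0,0],[0,0,0],1]])

```text
time: 18.0
position: [0.6301, -0.0772, 0.0917]
ee_rot: [-1.57, -0.782, -1.539]
ft_force: [-0.1, 0.8, -0.7]
opening: 0.0858
```

```bash
cat > n.py <<'E'
from h import *
T,o=tool(); print(o['time'],o['position'],o['opening'],o['ft_force'])
W=shot('wrist'); S=shot('scene'); P={}
for n,s in (('w',W),('s',S)):
  for q in ['padlock','padlock_bow','hasp_tip','catch_seat']:
    r=models.place_of(q,s[0]); print(n,q,[(round(x['score'],2),np.round(x['centre'],1).tolist()) for x in r[:2]],'pred',proj(*s[1:],{'padlock':[.629,-.068,.08],'padlock_bow':[.629,-.068,.184],'catch_seat':[.629,-.068,.184],'hasp_tip':[.658,-.089,.184]}[q]).round(1))
    if r: P[n+q]=ray(*s[1:],r[0]['centre'])
for q in ['padlock','padlock_bow']:
    if 'w'+q in P and 's'+q in P: print(q,tri([P['w'+q],P['s'+q]]))
cv2.imwrite('pics/w%d.png'%int(o['time']*100),W[0]['frame']); print('w%d.png'%int(o['time']*100))
E
python3 n.py
```

```text
18.0 [ 0.6301 -0.0772  0.0917] 0.08575970490588912 [-0.1222  0.8308 -0.6664]
w padlock [(0.56, [309.7, 282.9])] pred [315.9 279.8]
w padlock_bow [] pred [315.4 593.5]
w hasp_tip [] pred [392.5 567.3]
w catch_seat [] pred [315.4 593.5]
s padlock [] pred [260.9 287.9]
s padlock_bow [(0.55, [260.4, 263.5])] pred [256.4 262.8]
s hasp_tip [] pred [256.  276.4]
s catch_seat [] pred [256.4 262.8]
w1800.png
```

Open and free; padlock is where predicted. I'll retreat straight out, level.

Call:
step_arm(increments=[[[0,0,0],[-4,-4,0],1],[[0,0,0],[-8,-8,0],1],[[0,0,0],[-10,-10,0],1],[[0,0,0],[-12,-12,0],1],[[0,0,0],[-12,-12,0],1],[[0,0,0],[-14,-16,0],1],[[0,0,0],[-8,-24,0],1],[[0,0,0],[0,-28,0],1],[[0,0,0],[0,-28,0],1],[[0,0,0],[0,0,0],1]])

```text
time: 19.33
position: [0.6286, 0.0814, 0.1474]
ee_rot: [-1.56, -0.775, -1.534]
ft_force: [0.3, 2.3, 1.4]
opening: 0.0853
```

```bash
python3 n.py
```

```text
19.3333 [0.6286 0.0814 0.1474] 0.08534808701105105 [0.339  2.2667 1.3503]
w padlock [(0.87, [307.5, 285.9])] pred [310.  284.2]
w padlock_bow [(0.75, [313.5, 413.6])] pred [309.7 410.7]
w hasp_tip [(0.83, [343.9, 409.2]), (0.16, [305.7, 285.0])] pred [343.8 411.2]
w catch_seat [(0.47, [309.5, 412.9])] pred [309.7 410.7]
s padlock [] pred [260.9 287.9]
s padlock_bow [(0.47, [262.2, 264.0])] pred [256.4 262.8]
s hasp_tip [(0.41, [281.2, 230.3])] pred [256.  276.4]
s catch_seat [] pred [256.4 262.8]
padlock_bow (array([ 0.6351, -0.0595,  0.1841]), [np.float64(0.004031499223486896), np.float64(0.004031499223486961)])
w1933.png
```

View pics/w1933.png

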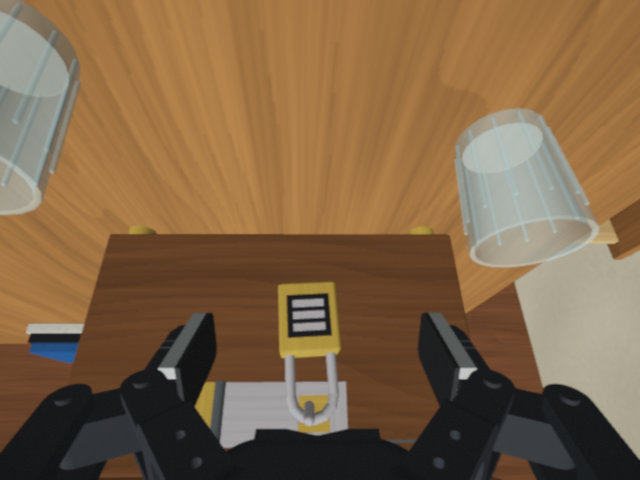

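The padlock hangs upright by its shackle on the catch at (308,410), and the hasp plate lies flat behind it at (280,412). Both tumblers are standing. I'll let it settle, check once for motion, then hand in.

Call:
step_arm(increments=[[[0,0,0],[0,0,0],1],[[0,0,0],[0,0,0],1],[[0,0,0],[0,0,0],1],[[0,0,0],[0,0,0],1],[[0,0,0],[0,0,0],1],[[0,0,0],[0,0,0],1],[[0,0,0],[0,0,0],1],[[0,0,0],[0,0,0],1],[[0,0,0],[0,0,0],1],[[0,0,0],[0,0,0],1]])

```text
time: 20.67
position: [0.6254, 0.0711, 0.1448]
ee_rot: [-1.569, -0.782, -1.54]
ft_force: [-0.8, 1.0, -0.4]
opening: 0.0856
```

```bash
cat > z.py <<'E'
from h import *
c=[]
for _ in range(4):
    W=shot('wrist'); f=W[0]['frame'].astype(int); c.append(f[270:430,260:360])
print('frame diffs',[np.abs(c[0]-x).mean().round(2) for x in c[1:]])
for q in ['padlock','padlock_bow','hasp_tip']: print(q,[(round(x['score'],2),np.round(x['centre'],1).tolist()) for x in models.place_of(q,W[0])[:1]])
S=shot('scene')
for q in ['tumbler_a','rum_bottle','carafe']: print(q,[(round(x['score'],2),np.round(x['centre'],1).tolist()) for x in models.place_of(q,S[0])[:2]])
print(robot.get_obs()['ft_force'],robot.get_obs()['time']); print(robot.finish_job())
E
python3 z.py
```

```text
frame diffs [np.float64(0.51), np.float64(0.52), np.float64(0.52)]
padlock [(0.9, [310.6, 281.1])]
padlock_bow [(0.86, [321.0, 416.5])]
hasp_tip [(0.98, [352.8, 411.4])]
tumbler_a [(0.82, [283.6, 228.9]), (0.65, [336.3, 316.9])]
rum_bottle [(0.91, [415.6, 201.1])]
carafe [(0.8, [379.3, 164.0]), (0.43, [259.6, 262.5])]
[-0.6321  1.3788 -0.3993] 21.2167
the job is handed in; nothing more can be done
None
```

I swung the hasp shut over the catch and hung the padlock on it by its shackle. I then let go, backed the arm clear and handed the job in at 21.2 s of the 61 s. The hand-in gave no verdict.

**Hasp:** pressing it met a firm stop at about 14 N. The later wrist pictures show it flat on the chest front with the catch through its slot.

**Padlock:** contact came with the shackle's inside top at z = 0.1839 m, against a seat height of about 0.184 m, so it is on the level bar and not perched on the tip. In the wrist picture it hangs upright. Four wrist frames before hand-in barely differed, so it was at rest.

**Bystanders:** the carafe, bottle and both tumblers were found within about 3.5 px of where they stood at the start, which is within the detector's scatter. The tool force was close to zero, so the arm was touching nothing.

**Checks that disagreed:**
- One two-camera reading put the hanging bow about 10 mm from the estimated seat. The scene-camera detection behind it was weak because the rail blocks its view, and 10 mm is still inside the 20 mm limit.
- Before lowering, the top camera suggested the bow was up to 10 mm farther out than planned, so I moved it in about 3 mm.
- The scene camera could not see the padlock's underside or the closed hasp's end. Those checks rest on the wrist camera alone.

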